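Leather bench: put each thing back with its kind

ROBOT

A 6-joint arm with a two-finger parallel gripper is mounted at the origin on the work surface. World frame = base frame: x ahead of the robot, y to its left, z up, the work surface at z = 0. Lengths are in m, angles in rad, forces in N, time in s.
With the tool pointing down it reaches from about 0.25 to 0.725 m from the base axis. Payload 4 kg.
Tool frame: the origin (TCP) lies midway between the tips of the shut fingers; the grasp point (between the pads) lies 19 mm behind it; z points along the fingers, y is the line along which they close (so a half turn about z gives the same grasp; the last joint's range is limited). The gripper opens to 85 mm and grips with 20 to 120 N. Pads are 22 mm wide; open, the fingers measure 114 mm over their backs; the gripper's body (76 mm by 85 mm) begins 54 mm behind the grasp point. The pads swing forward as they close: fully open they stand 13 mm farther back than shut.
Start: joints at [1.23, 0.241, 0.005, 1.335, 0, 1.571], TCP at [0.167, 0.471, 0.231] pointing down, gripper open.
Joint ranges: [-2.72, 2.72], [-1.05, 1.87], [-1.09, 1.28], [-1.99, 2.15], [-1.42, 1.44], [-3.14, 3.14]. Speed limits (rad/s): [2.79, 2.79, 3.14, 3.14, 3.14, 3.14].

INTERFACE

Orientations are given as a unit quaternion [x, y, z, w].
In Python, from workcell import get_obs, camera, job_done, silhouettes gives the robot as it stands. The module is installed in compiled form; this text tells all that it offers.
- The arm moves only by the tool drive_tool, never from a script. Its argument "increments" is a list of rows, each a list of 3 entries, a list of its own where there are three numbers: the shift along the world's x, y, z in mm, then the turn, a rotation vector about the world's x, y, z in degrees, then the opening, from 0 (shut) to 1 (fully open). A call has 1 to 8 rows; each row shifts and turns the commanded pose from where the row before left it; what a row does not reach is not made up. A row lasts 1/12 s, in which the tool goes at most 41.7 mm and 7.16 degrees, less where a joint would pass 70% of its speed; a pose out of reach is approached as far as the arm can. A call is refused whole if a number of a shift passes 41.7 or a number of a turn 7.16, either way. A call with a gripper value outside its range is refused whole. The fingers move at their own pace and stop on an object; the grip force is fixed at half the most. Time passes only in rows, so rows that do not move let the fingers close. It gives the time, the measured TCP pose, the force, the opening and the grip force at its end, in the units of the state.
- get_obs(): the state, without advancing time (a new reading comes with each control period).
- camera(name): name is "scene" or "top" or "wrist"; returns a dict with "image" (420x560x3 uint8, red, green, blue), "K" (3x3 intrinsics, pixels), "view" (4x4, takes a point from world to camera coordinates). Camera axes: x right, y down, z forward; pixel columns grow to the right and rows downward; lengths in m; the calibration is good to about 2 mm. A picture is of the moment at which its call begins. There is no depth.
- job_done(): hands the job in; it is judged then, once.
Trained networks look in a picture, given as the dict that the camera call returned (one of the last four; its "shot" number tells which), for a name from the list of things; names that differ only in an ending like _2 or _b are one class to them, and where a whole thing is asked for, a point or a joint stands for the part that bears it (a point fixed in the world has none). Each returns a list of dicts, best first, with "conf" (0 to 1); they miss things now and then, are a little off and sometimes report something else, mostly with a low value. They report only what shows in the picture. A call takes as long as a camera call.
- silhouettes(query, picture): "region" (420x560 bool, what is visible of it) and "bbox" ([left, top, right, bottom] in pixels, round what is visible of it).
The state is a dict: "clock": time; "joint_pos": joint angles; "joint_vel": joint speeds; "tau": joint torques, N m; "eef_pos": TCP position; "tool_rot": TCP orientation; "ft_force": force on the tool from outside, world axes, zero at the start; "ft_torque": the same for the moment, N m; "grip_width": finger opening in m; "grasp_force": force on a finger pad.
Only numpy, scipy, OpenCV 4.12 (cv2) and the standard library are available. Lean on these libraries where they do the work, as an engineer would, in place of code of your own. Each camera call takes 0.05 s, during which the arm holds its last target. There are 200 camera calls.

TASK

Put away the mixed handful lying on the black stone slab: the awl, the two spools of thread, the brass buckle and the steel D-ring each go into the wooden tray that already holds things of its kind. Set every piece down on the bare floor of its tray beside the stock, the buckle and the D-ring lying flat and the spools standing upright, and leave the little jar of dye where it stands on the slab.

Things in the scene. Friction and masses are not known exactly. Their poses are not given: they have to be found in the camera images.
- awl: Stitching awl lying on the black slab (25 mm thick, fixed): octagonal beech handle, 24 mm across flats, x = -42 to +20 mm (rounded pommel to -50), brass ferrule to +32, thin steel blade to +62. Origin on the handle's axis, 12 mm above its support; x runs towards the point. Grip the handle across, at about x = -10 mm, near its balance. About 70 g
- spool_a: Spool of tan thread standing on the slab (top 25 mm above the bench): wooden flanges 38 mm in diameter, 4 mm thick, thread 31 mm in diameter between them, 42 mm high over all. Origin: centre of its underside, z up along its axis. About 60 g
- spool_b: A second spool of thread, exactly like spool_a and going to the same tray
- buckle: Brass belt buckle flat on the slab (top 25 mm above the bench): rectangular frame 42 (x) by 54 mm (y), bar 6 mm wide and 7 high, a prong along x on top (to 10 mm high). Origin: centre of underside, z up. Grip from above across the 42 mm (along x), fingertips close to the slab. About 60 g
- dring: Steel D-ring flat on the slab (top 25 mm above the bench), of 7 mm round bar: straight bar along y, 50 mm, at x = -19 mm; bow to x = +19. Origin on its underside, midway between the outsides of bar and bow; z up. Grip from above across the 38 mm (along x), fingertips close to the slab. About 50 g
- tool_tray: Tool tray, fixed open wooden tray 162 (x) x 202 (y) mm, 30 high, walls and floor 6 thick; the four trays look alike but for contents. Origin: centre of underside, z up, x away from the robot (small yaw). Towards +x, fixed: an awl and a creaser lying along y, 24 mm high over the floor. Floor free from x = -75 to +26 mm, all along y
- thread_tray: Thread tray, fixed open wooden tray 162 (x) x 202 (y) mm, 30 high, walls and floor 6 thick; the four trays look alike but for contents. Origin: centre of underside, z up, x away from the robot (small yaw). Towards +x, fixed: three standing spools, 42 mm high over the floor. Floor free from x = -75 to +34 mm, all along y
- buckle_tray: Buckle tray, fixed open wooden tray 162 (x) x 202 (y) mm, 30 high, walls and floor 6 thick; the four trays look alike but for contents. Origin: centre of underside, z up, x away from the robot (small yaw). Towards +x, fixed: four brass buckles lying, up to 20 mm high over the floor. Floor free from x = -75 to +27 mm, all along y
- ring_tray: D-ring tray, fixed open wooden tray 162 (x) x 202 (y) mm, 30 high, walls and floor 6 thick; the four trays look alike but for contents. Origin: centre of underside, z up, x away from the robot (small yaw). Towards +x, fixed: five steel D-rings lying, up to 14 mm high over the floor. Floor free from x = -75 to +29 mm, all along y
- dye_jar: a jar of dye, amber glass with a white cap, 42 mm in diameter, 60 mm high, standing on the slab among the other things; it stays there. Origin: centre of its underside

How it is judged:
By the outcome, as a careful person would: the job done as asked, in the order asked, and still so for the second after the job is handed in, with the robot touching nothing.
It also fails if it takes over 134 s, if anything falls off the work surface, if the arm or the gripper's body presses on something with over 40 N, if the wrist force passes 120 N, or if a joint passes its speed limit or range.

## Working session

There is one attempt and no reset: what is moved stays moved. The work goes in short steps, Python scripts to look and compute and a tool call to move; the robot and the scene stay as the last step left them, time stands still between calls to the robot, and variables do not carry over. Pictures are saved under pics/ and viewed, at most 14 in all, crops included, and the job is handed in when it is done.

Besides the shell and the picture viewer there is one more tool, called after "Call:" as name([rows], argument=value, ...), one row to a line, values as JSON. drive_tool: Moves the arm, as the interface text tells. Its arguments: {"type":"object","properties":{"increments":{"type":"array"}},"required":["increments"]}

```bash
mkdir -p pics; ls; cat > h.py <<'E'
import numpy as np, cv2
from workcell import get_obs, camera, job_done, silhouettes
def save(p,n): cv2.imwrite(f'pics/{n}.png', cv2.cvtColor(p['image'],cv2.COLOR_RGB2BGR))
def ray(p,uv):
    V=np.array(p['view']);R=V[:3,:3];o=-R.T@V[:3,3]
    d=R.T@np.linalg.inv(p['K'])@np.array([uv[0],uv[1],1.]);return o,d/np.linalg.norm(d)
def plane(p,uv,z):
    o,d=ray(p,uv);return o+d*(z-o[2])/d[2]
def proj(p,X):
    V=np.array(p['view']);c=V[:3,:3]@np.asarray(X)+V[:3,3];q=np.array(p['K'])@c;return q[:2]/q[2]
def tri(*pr):
    A=np.zeros((3,3));b=np.zeros(3)
    for p,uv in pr:
        o,d=ray(p,uv);M=np.eye(3)-np.outer(d,d);A+=M;b+=M@o
    return np.linalg.solve(A,b)
E
python3 - <<'E'
from h import *
np.set_printoptions(precision=3,suppress=True)
o=get_obs();print(o)
for n in ['scene','top','wrist']:
    p=camera(n);save(p,n+'0')
    V=np.array(p['view']);print(n,-V[:3,:3].T@V[:3,3],V[2,:3],p['K'][0][0])
    for q in ['awl','spool_a','buckle','dring','tool_tray','thread_tray','buckle_tray','ring_tray','dye_jar']:
        print(q,[(round(s['conf'],2),[int(x) for x in s['bbox']]) for s in silhouettes(q,p)])
E
```

```text
pics
{'clock': 0.0, 'joint_pos': array([1.23 , 0.241, 0.004, 1.335, 0.   , 1.571]), 'joint_vel': array([-0.003,  0.001,  0.001, -0.001,  0.001,  0.   ]), 'tau': array([  0.   , -37.232,  25.24 ,   0.017,  -0.   ,  -0.   ]), 'eef_pos': array([0.167, 0.471, 0.23 ]), 'tool_rot': array([ 0.17 ,  0.986, -0.001, -0.   ]), 'ft_force': array([ 0.345,  0.402, -0.5  ]), 'ft_torque': array([-0.04 ,  0.023,  0.016]), 'grasp_force': 0.0, 'grip_width': 0.08527818798445598}
scene [0.931 0.283 0.691] [-0.498 -0.351 -0.793] 411.79527913944423
awl [(0.87, [326, 199, 342, 235])]
spool_a [(0.94, [236, 156, 256, 183]), (0.6, [277, 179, 294, 206])]
buckle [(0.84, [233, 233, 267, 257])]
dring [(0.59, [287, 260, 314, 281])]
tool_tray [(0.96, [389, 207, 530, 328]), (0.68, [324, 201, 344, 240]), (0.41, [188, 194, 211, 232])]
thread_tray [(0.8, [151, 88, 254, 164])]
buckle_tray [(0.96, [328, 278, 484, 418])]
ring_tray [(0.88, [71, 132, 192, 227]), (0.33, [286, 259, 314, 279])]
dye_jar [(0.74, [185, 198, 210, 232])]
top [0.426 0.018 1.332] [ 0.058 -0.015 -0.998] 522.1231917358908
awl [(0.65, [237, 205, 252, 239])]
spool_a [(0.69, [279, 206, 297, 226]), (0.67, [320, 149, 338, 168]), (0.51, [322, 205, 337, 220])]
buckle [(0.62, [272, 156, 297, 171])]
dring [(0.73, [230, 160, 254, 181])]
tool_tray [(0.77, [104, 219, 190, 288])]
thread_tray [(0.95, [371, 218, 457, 286]), (0.28, [321, 206, 336, 219])]
buckle_tray [(0.73, [114, 133, 196, 204])]
ring_tray [(0.68, [368, 127, 453, 192]), (0.19, [104, 217, 193, 283])]
dye_jar [(0.74, [319, 150, 338, 169])]
wrist [0.098 0.495 0.374] [ 0.276 -0.098 -0.956] 349.62209928221756
awl []
spool_a []
buckle []
dring []
tool_tray [(0.71, [150, 306, 318, 397])]
thread_tray [(0.72, [150, 306, 316, 395])]
buckle_tray []
ring_tray []
dye_jar []
```

```bash
python3 - <<'E'
import cv2
a=cv2.imread('pics/top0.png')[110:310,90:470];cv2.imwrite('pics/topc.png',cv2.resize(a,None,fx=2.1,fy=2.1,interpolation=cv2.INTER_CUBIC))
E
```

```text
(no output)
```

View pics/topc.png

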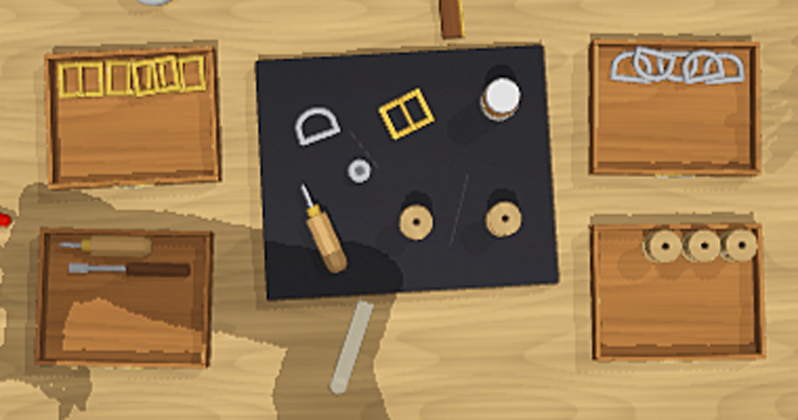

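View pics/scene0.png

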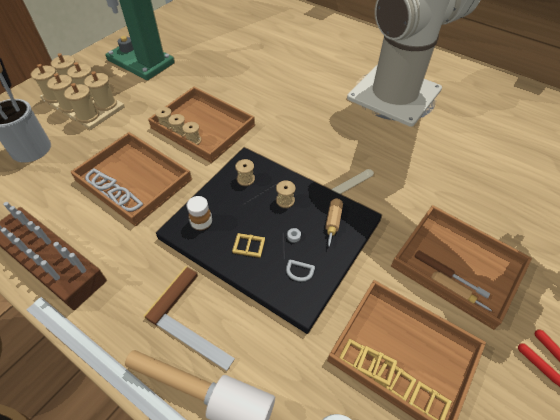

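The top view (crop scale 2.1, offset 90,110) shows the slab in the middle. Left are the buckle tray (top) and the tool tray (bottom); right are the D-ring tray (top) and the thread tray (bottom). On the slab are the D-ring (241,170), buckle (284,164), jar (328,157), awl (244,222), spools (288,215) and (330,214), and a small steel nut or eyelet at (261,191) that I'll leave alone.

```bash
cat > m.py <<'E'
from h import *
np.set_printoptions(precision=4,suppress=True)
def cen(r):
    ys,xs=np.nonzero(r);return np.array([xs.mean(),ys.mean()])
def rect(r):
    c=cv2.findContours(r.astype(np.uint8),cv2.RETR_EXTERNAL,cv2.CHAIN_APPROX_NONE)[0]
    c=max(c,key=cv2.contourArea);return c[:,0,:]
E
python3 - <<'E'
from m import *
t=camera('top');s=camera('scene')
Z=dict(awl=.037,spool_a=.05,buckle=.0285,dring=.0285,dye_jar=.06,tool_tray=.03,thread_tray=.03,buckle_tray=.03,ring_tray=.03)
for q,z in Z.items():
    T=silhouettes(q,t);S=silhouettes(q,s)
    print(q)
    for k in T[:3]: print('  top',round(k['conf'],2),plane(t,cen(k['region']),z))
    for k in S[:3]: print('  scn',round(k['conf'],2),plane(s,cen(k['region']),z))
    if T and S: print('  tri',tri((t,cen(T[0]['region'])),(s,cen(S[0]['region']))))
    if 'tray' in q:
        for p,D in ((t,T),(s,S)):
            c=rect(D[0]['region']);
            P=np.array([plane(p,u,.03)[:2] for u in c]).astype(np.float32)*1000
            print('  rect',cv2.minAreaRect(P))
E
```

```text
awl
  top 0.54 [0.4695 0.0915 0.037 ]
spool_a
  top 0.74 [ 0.4862 -0.0156  0.05  ]
  top 0.73 [0.4682 0.0912 0.05  ]
  top 0.49 [ 0.489  -0.1175  0.05  ]
  scn 0.84 [ 0.4908 -0.0122  0.05  ]
  scn 0.72 [ 0.493  -0.1152  0.05  ]
  tri [ 0.4864 -0.0155  0.0434]
buckle
  top 0.7 [ 0.6183 -0.0054  0.0285]
  top 0.21 [0.4048 0.3315 0.0285]
  scn 0.91 [ 0.619  -0.0045  0.0285]
  tri [ 0.6184 -0.0053  0.0271]
dring
  top 0.72 [0.6017 0.1098 0.0285]
  scn 0.68 [0.6073 0.1027 0.0285]
  tri [0.6041 0.106  0.0265]
dye_jar
  top 0.78 [ 0.6279 -0.1152  0.06  ]
tool_tray
  top 0.72 [0.405  0.3308 0.03  ]
  scn 0.87 [0.4255 0.3399 0.03  ]
  tri [0.4041 0.3402 0.0008]
  rect ((403.7891845703125, 330.919921875), (206.4169158935547, 165.78933715820312), 87.6587905883789)
  rect ((418.9463195800781, 333.5394287109375), (202.26133728027344, 181.640380859375), 87.55316925048828)
thread_tray
  top 0.55 [ 0.3982 -0.3244  0.03  ]
  scn 0.93 [ 0.417  -0.3097  0.03  ]
  tri [ 0.398  -0.331   0.0058]
  rect ((397.1643981933594, -324.82177734375), (166.63363647460938, 209.26052856445312), 0.09153015911579132)
  rect ((411.4000244140625, -317.9273681640625), (232.46884155273438, 181.83506774902344), 89.0796127319336)
buckle_tray
  top 0.66 [0.6192 0.3205 0.03  ]
  scn 0.61 [0.6343 0.328  0.03  ]
  scn 0.47 [0.4678 0.0903 0.03  ]
  tri [0.6228 0.3283 0.0032]
  rect ((618.9775390625, 320.0436706542969), (165.47732543945312, 205.61651611328125), 1.6671404838562012)
  rect ((629.06201171875, 323.5414733886719), (171.17068481445312, 201.71315002441406), 1.8110920190811157)
ring_tray
  top 0.98 [ 0.6186 -0.3269  0.03  ]
  scn 0.64 [ 0.6347 -0.3135  0.03  ]
  scn 0.59 [ 0.6213 -0.0049  0.03  ]
  tri [ 0.6231 -0.3343  0.0057]
  rect ((617.515625, -328.66070556640625), (207.47940063476562, 167.62940979003906), 88.2507095336914)
  rect ((628.5635375976562, -320.1839599609375), (225.67845153808594, 173.37425231933594), 88.15758514404297)
```

Call:
drive_tool([
  [[24, -32, 0], [0, 0, 3.3], 1],
  [[24, -32, 0], [0, 0, 3.3], 1],
  [[24, -32, 0], [0, 0, 3.3], 1],
  [[24, -32, 0], [0, 0, 3.3], 1],
  [[24, -32, 0], [0, 0, 3.3], 1],
  [[24, -32, 0], [0, 0, 3.3], 1],
  [[24, -32, 0], [0, 0, 3.3], 1],
  [[24, -32, 0], [0, 0, 3.3], 1],
])

```text
clock: 3.17
eef_pos: [0.3599, 0.2136, 0.2316]
tool_rot: [-0.062, 0.998, 0.0, 0.0]
ft_force: [1.6, 0.2, 0.4]
grip_width: 0.0855
grasp_force: 0.0
```

```bash
cat > look.py <<'E'
from m import *
import pickle,sys
p=camera('wrist');save(p,sys.argv[1])
d={q:[(k['conf'],k['region']) for k in silhouettes(q,p)] for q in ['awl','spool_a','buckle','dring','dye_jar','tool_tray','thread_tray','buckle_tray','ring_tray']}
o=get_obs();print(o['clock'],o['joint_pos'],o['eef_pos'],o['tool_rot'],o['ft_force'])
pickle.dump((p,d,o),open(sys.argv[1]+'.pkl','wb'))
Z=dict(awl=.037,spool_a=.05,buckle=.0285,dring=.0285,dye_jar=.06)
for q in d: print(q,[(round(c,2),plane(p,cen(r),Z.get(q,.03))[:2]) for c,r in d[q]])
E
python3 look.py w1
```

```text
3.6667 [ 0.5432  0.0796 -0.1893  1.3021  0.0001  0.4203] [0.3583 0.2164 0.2313] [-0.0614  0.9981  0.     -0.0001] [-0.118   0.2777 -0.1467]
awl [(0.66, array([0.4586, 0.0843])), (0.21, array([0.3943, 0.3249]))]
spool_a [(0.73, array([ 0.4901, -0.0143]))]
buckle []
dring [(0.64, array([0.6025, 0.1159]))]
dye_jar []
tool_tray [(0.55, array([0.3967, 0.3277]))]
thread_tray []
buckle_tray [(0.88, array([0.5642, 0.296 ]))]
ring_tray []
```

Call:
drive_tool([
  [[24, -32, 0], [0, 0, 3.3], 1],
  [[24, -32, 0], [0, 0, 3.3], 1],
  [[24, -32, 0], [0, 0, 3.3], 1],
  [[24, -32, 0], [0, 0, 3.3], 1],
  [[0, 0, 0], [0, 0, 0], 1],
  [[0, 0, 0], [0, 0, 0], 1],
])

```text
clock: 4.17
eef_pos: [0.4557, 0.0867, 0.231]
tool_rot: [-0.173, 0.985, 0.0, -0.0]
ft_force: [-0.3, -0.0, 0.4]
grip_width: 0.0852
grasp_force: 0.0
```

```bash
python3 look.py w2
```

```text
4.6667 [ 0.1908  0.1677 -0.0866  1.3163  0.     -0.1608] [0.4548 0.0879 0.2315] [-0.1749  0.9846  0.      0.0001] [-0.0187  0.0648  0.3052]
awl [(0.67, array([0.4744, 0.0913]))]
spool_a [(0.72, array([ 0.4926, -0.1181])), (0.65, array([ 0.491 , -0.0153]))]
buckle [(0.75, array([ 0.6152, -0.0269])), (0.56, array([0.6009, 0.2659]))]
dring [(0.92, array([0.6099, 0.1002])), (0.63, array([0.4106, 0.3021]))]
dye_jar [(0.76, array([ 0.6299, -0.1133]))]
tool_tray [(0.68, array([0.4105, 0.3012]))]
thread_tray [(0.73, array([ 0.499, -0.129]))]
buckle_tray [(0.97, array([0.5996, 0.2667]))]
ring_tray []
```

View pics/w2.png

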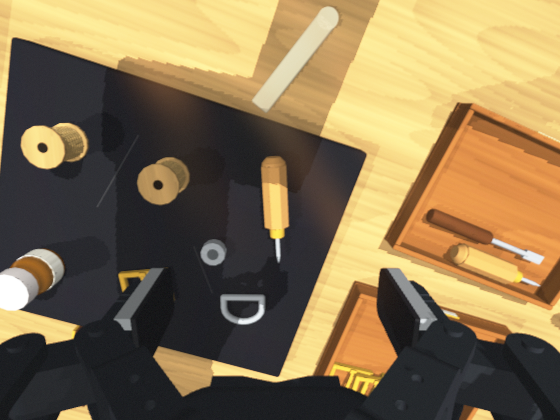

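The wrist picture shows the awl at column ~276 (pommel at row 157, ferrule near 232, tip 262). Spool tops are at (43,147) and (158,184), the D-ring is at (243,308), and the left finger partly hides the buckle. Next I'll measure the awl and the spools from both wrist views.

```bash
cat > meas1.py <<'E'
from m import *
import pickle
def axis(p,r,z):
    ys,xs=np.nonzero(r);P=np.array([plane(p,(x,y),z)[:2] for x,y in zip(xs,ys)])
    c=P.mean(0);w,v=np.linalg.eigh(np.cov((P-c).T));a=v[:,1];a=a*np.sign(a[0]);t=(P-c)@a
    return c,np.degrees(np.arctan2(a[1],a[0])),c+a*t.min(),c+a*t.max(),np.array([c[0],c[1]]),t.max()-t.min()
V=[pickle.load(open(n+'.pkl','rb')) for n in ('w1','w2')]
ends=[]
for p,d,o in V:
    r=d['awl'][0][1]; c,a,e0,e1,_,L=axis(p,r,.037);print('awl',c,a,e0,e1,L)
    ends.append((proj(p,[*e0,.037]),proj(p,[*e1,.037])))
for k in (0,1): print('tri end',tri(*[(V[i][0],ends[i][k]) for i in (0,1)]))
# spool top hole: dark blob in region
res=[]
for p,d,o in V:
    g=cv2.cvtColor(p['image'],cv2.COLOR_RGB2GRAY)
    for c,r in d['spool_a']:
        # top rim: fit circle of r=19mm on plane z=.067 maximizing mask edge: brute search
        cnt=rect(r); P=np.array([plane(p,u,.067)[:2] for u in cnt])
        cam=np.linalg.inv(p['view'])[:2,3]
        c0=P.mean(0)
        h=cv2.convexHull((P*1000).astype(np.float32))
        # hole
        m=cv2.erode(r.astype(np.uint8),np.ones((5,5)));gg=np.where(m>0,cv2.GaussianBlur(g,(3,3),0),255);y,x=np.unravel_index(gg.argmin(),gg.shape)
        print('spool hole px',(x,y),gg.min(),plane(p,(x,y),.067)); res.append((p,(x,y)))
E
python3 meas1.py
```

```text
awl [0.4588 0.0843] 17.842594276733784 [0.4345 0.0765] [0.5418 0.111 ] 0.1127558502611862
awl [0.4749 0.0915] 23.532817294592714 [0.437 0.075] [0.5332 0.1169] 0.10495574240899169
tri end [0.4373 0.0749 0.0318]
tri end [0.5273 0.115  0.0539]
spool hole px (np.int64(63), np.int64(257)) 57 [0.4556 0.019  0.067 ]
spool hole px (np.int64(41), np.int64(147)) 45 [ 0.4929 -0.118   0.067 ]
spool hole px (np.int64(156), np.int64(183)) 29 [ 0.4901 -0.0158  0.067 ]
```

View pics/w1.png

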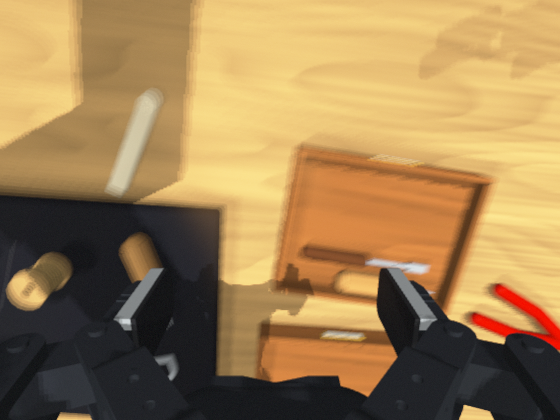

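The first wrist picture was blurred by motion and a finger cut off the awl, so I'm discarding it. I'll drop over the awl for a second still view.

Call:
drive_tool([
  [[9, 1, -30], [0, 0, 1.5], 1],
  [[10, 2, -40], [0, 0, 1.5], 1],
  [[0, 0, -30], [0, 0, 0], 1],
  [[0, 0, 0], [0, 0, 0], 1],
  [[0, 0, 0], [0, 0, 0], 1],
  [[0, 0, 0], [0, 0, 0], 1],
])

```text
clock: 5.17
eef_pos: [0.4749, 0.0905, 0.1329]
tool_rot: [-0.2, 0.98, -0.0, 0.001]
ft_force: [1.0, 0.4, 0.6]
grip_width: 0.0854
grasp_force: 0.0
```

```bash
python3 look.py w3; sed -i "s/('w1','w2')/('w2','w3')/" meas1.py; python3 meas1.py
```

```text
5.6667 [ 0.1881  0.2756 -0.2191  1.0754 -0.     -0.2146] [0.4743 0.0903 0.1317] [-0.2     0.9798 -0.      0.0003] [-0.4102  1.0527  0.4909]
awl [(0.88, array([0.474 , 0.0915]))]
spool_a [(0.93, array([ 0.4821, -0.0902])), (0.65, array([ 0.4915, -0.0159]))]
buckle [(0.85, array([ 0.6183, -0.0214]))]
dring [(0.97, array([0.6097, 0.101 ]))]
dye_jar [(0.3, array([ 0.4794, -0.0833]))]
tool_tray [(0.72, array([0.4216, 0.2573])), (0.52, array([ 0.4991, -0.0224]))]
thread_tray []
buckle_tray [(0.69, array([0.5735, 0.2331]))]
ring_tray []
awl [0.4749 0.0915] 23.532817294592714 [0.437 0.075] [0.5332 0.1169] 0.10495574240899169
awl [0.4747 0.0918] 22.64635862013368 [0.4364 0.0758] [0.5381 0.1182] 0.11017372320159326
tri end [0.4328 0.0738 0.0658]
tri end [0.5188 0.1105 0.0712]
spool hole px (np.int64(41), np.int64(147)) 45 [ 0.4929 -0.118   0.067 ]
spool hole px (np.int64(156), np.int64(183)) 29 [ 0.4901 -0.0158  0.067 ]
spool hole px (np.int64(0), np.int64(133)) 87 [ 0.4877 -0.0807  0.067 ]
spool hole px (np.int64(109), np.int64(187)) 30 [ 0.4944 -0.0133  0.067 ]
```

View pics/w3.png

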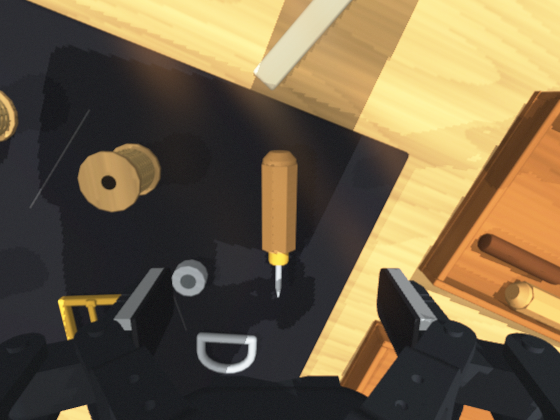

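The closer view shows the awl clean and lined up between the fingers (pommel at (280,152), tip at (278,296)). Both views put the pommel within 1 mm on the z=37 mm plane, with the axis at 23°. Going down to grip.

Call:
drive_tool([
  [[-1, 1, -20], [0, 0, 0], 0.65],
  [[0, 0, -30], [0, 0, 0], 0.6],
  [[0, 0, -25], [0, 0, 0], 0.6],
  [[0, 0, -17], [0, 0, 0], 0.6],
  [[0, 0, -8], [0, 0, 0], 0.6],
  [[0, 0, -3], [0, 0, 0], 0.6],
  [[0, 0, 0], [0, 0, 0], 0.6],
  [[0, 0, 0], [0, 0, 0], 0],
])

```text
clock: 6.33
eef_pos: [0.474, 0.0914, 0.0292]
tool_rot: [-0.2, 0.98, -0.0, 0.001]
ft_force: [0.5, -0.6, -0.9]
grip_width: 0.0404
grasp_force: 0.0
```

Call:
drive_tool([
  [[0, 0, 0], [0, 0, 0], 0],
  [[0, 0, 0], [0, 0, 0], 0],
  [[0, 0, 0], [0, 0, 0], 0],
  [[0, 0, 0], [0, 0, 0], 0],
  [[0, 0, 0], [0, 0, 0], 0],
  [[0, 0, 0], [0, 0, 0], 0],
])

```text
clock: 6.83
eef_pos: [0.4745, 0.0916, 0.0298]
tool_rot: [-0.2, 0.98, 0.0, 0.002]
ft_force: [-0.6, -1.3, 6.5]
grip_width: 0.0223
grasp_force: 59.7
```

The awl is gripped (60 N, 22 mm). Lifting it and swinging over the tool tray while turning it along y.

Call:
drive_tool([
  [[0, 0, 15], [0, 0, 0], 0],
  [[0, 0, 35], [0, 0, 0], 0],
  [[0, 0, 40], [0, 0, 0], 0],
  [[-9, 22, 20], [0, 0, 6.5], 0],
  [[-9, 22, 0], [0, 0, 6.5], 0],
  [[-10, 22, 0], [0, 0, 6.5], 0],
  [[-10, 22, 0], [0, 0, 6.5], 0],
  [[-10, 22, 0], [0, 0, 6.5], 0],
])

```text
clock: 7.5
eef_pos: [0.4246, 0.2021, 0.1388]
tool_rot: [-0.468, 0.883, -0.0, 0.0]
ft_force: [-0.6, 0.3, -2.1]
grip_width: 0.0224
grasp_force: 59.0
```

Call:
drive_tool([
  [[-10, 22, 0], [0, 0, 6.5], 0],
  [[-10, 23, 0], [0, 0, 6.5], 0],
  [[-10, 23, 0], [0, 0, 6.5], 0],
  [[-9, 23, 0], [0, 0, 6.5], 0],
  [[-9, 23, 0], [0, 0, 6.5], 0],
  [[0, 0, 0], [0, 0, 0], 0],
  [[0, 0, 0], [0, 0, 0], 0],
  [[0, 0, 0], [0, 0, 0], 0],
])

```text
clock: 8.17
eef_pos: [0.3769, 0.3149, 0.1382]
tool_rot: [-0.695, 0.719, -0.0, -0.0]
ft_force: [-0.0, -0.2, -1.2]
grip_width: 0.0223
grasp_force: 59.0
```

```bash
cat > tray.py <<'E'
# tray.py NAME TAG : tray pose from wrist + held/near objects
from m import *
import sys,pickle
q,tag=sys.argv[1:3]
for n in ('wrist','top'):
    p=camera(n);save(p,tag+n[0])
    for k in silhouettes(q,p)[:2]:
        P=np.array([plane(p,u,.03)[:2] for u in rect(k['region'])]).astype(np.float32)*1000
        print(n,round(k['conf'],2),cv2.minAreaRect(P))
o=get_obs();print(o['clock'],o['eef_pos'],np.degrees(np.pi/2-2*np.arctan2(o['tool_rot'][0],o['tool_rot'][1])),o['joint_pos'],o['grip_width'],o['ft_force'])
E
python3 tray.py tool_tray t1
```

```text
wrist 0.69 ((409.633056640625, 320.3703308105469), (175.88392639160156, 162.35568237304688), 87.69134521484375)
top 0.87 ((405.03900146484375, 330.5355224609375), (204.36744689941406, 163.13583374023438), 88.15145111083984)
8.3667 [0.3775 0.3144 0.1383] 177.96481470604337 [ 0.6946  0.2857 -0.1861  1.0991 -0.0001 -0.8407] 0.02232477564674985 [ 0.3661 -0.1096 -0.3832]
```

View pics/t1w.png

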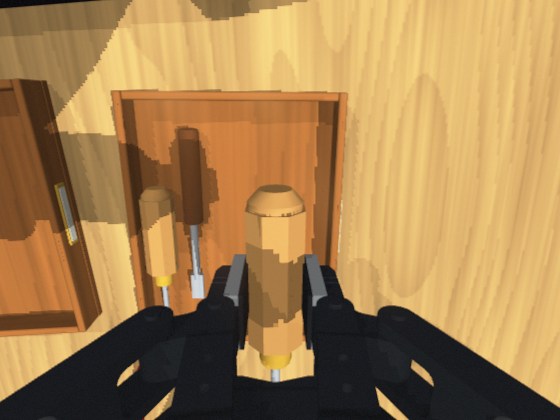

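The awl hangs level and lined up in the tool tray's free half, with the stock on the left at columns 160–195 and clear of the fingers. Lowering it.

Call:
drive_tool([
  [[0, 0, -30], [0, 0, 0], 0],
  [[0, 0, -35], [0, 0, 0], 0],
  [[0, 0, -30], [0, 0, 0], 0],
  [[0, 0, -17], [0, 0, 0], 0],
  [[0, 0, -8], [0, 0, 0], 0],
  [[0, 0, -4], [0, 0, 0], 0],
  [[0, 0, -2], [0, 0, 0], 0],
  [[0, 0, 0], [0, 0, 0], 0],
])

```text
clock: 9.03
eef_pos: [0.378, 0.3156, 0.0131]
tool_rot: [-0.695, 0.719, -0.0, 0.001]
ft_force: [-0.9, 0.4, -0.3]
grip_width: 0.0223
grasp_force: 59.0
```

Call:
drive_tool([
  [[0, 0, 0], [0, 0, 0], 0.2],
  [[0, 0, 0], [0, 0, 0], 0.4],
  [[0, 0, 0], [0, 0, 0], 0.55],
  [[0, 0, 0], [0, 0, 0], 0.55],
  [[0, 0, 0], [0, 0, 0], 0.55],
  [[0, 0, 15], [0, 0, 0], 0.55],
  [[0, 0, 40], [0, 0, 0], 0.55],
  [[0, 0, 40], [0, 0, 0], 0.7],
])

```text
clock: 9.7
eef_pos: [0.3755, 0.3139, 0.1068]
tool_rot: [-0.695, 0.719, 0.0, -0.003]
ft_force: [0.0, 0.5, -0.7]
grip_width: 0.0576
grasp_force: 0.0
```

Call:
drive_tool([
  [[0, 0, 30], [0, 0, 0], 1],
  [[0, 0, 0], [0, 0, 0], 1],
  [[0, 0, 0], [0, 0, 0], 1],
])

```text
clock: 9.95
eef_pos: [0.3785, 0.3165, 0.1397]
tool_rot: [-0.695, 0.719, -0.0, 0.003]
ft_force: [-0.6, -0.0, 0.1]
grip_width: 0.0851
grasp_force: 0.0
```

```bash
python3 tray.py tool_tray t2; python3 - <<'E'
from m import *
t=camera('top')
for k in silhouettes('awl',t): print(round(k['conf'],2),plane(t,cen(k['region']),.018),k['bbox'])
E
```

```text
wrist 0.56 ((409.9588623046875, 333.0064697265625), (202.00466918945312, 162.90692138671875), 87.86844635009766)
top 0.89 ((404.3356018066406, 330.287353515625), (205.60594177246094, 164.57334899902344), 87.96221923828125)
10.15 [0.376  0.3144 0.1357] 178.0745158771709 [ 0.6963  0.2886 -0.1897  1.096  -0.     -0.8409] 0.08542039310403149 [ 0.065   0.5541 -0.0659]
0.59 [0.3745 0.3077 0.018 ] [148.0, 258.8, 171.2, 269.2]
```

View pics/t2w.png

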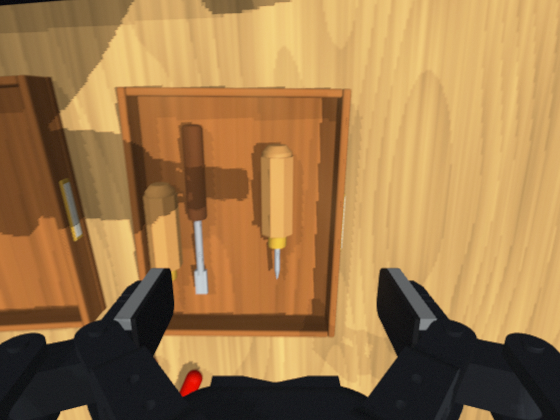

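The awl lies on the bare floor, parallel to the stock and clear of it (handle at column 277, rows 147–245). Next is the first spool.

Call:
drive_tool([
  [[7, -25, 10], [0, 0, -6.8], 1],
  [[7, -25, 10], [0, 0, -6.8], 1],
  [[8, -25, 0], [0, 0, -6.8], 1],
  [[8, -25, 0], [0, 0, -6.8], 1],
  [[8, -25, 0], [0, 0, -6.8], 1],
  [[8, -25, 0], [0, 0, -6.8], 1],
  [[8, -25, 0], [0, 0, -6.8], 1],
  [[8, -26, 0], [0, 0, -6.8], 1],
])

```text
clock: 10.92
eef_pos: [0.4388, 0.113, 0.1564]
tool_rot: [-0.287, 0.958, 0.0, -0.001]
ft_force: [0.1, 1.0, 0.9]
grip_width: 0.0855
grasp_force: 0.0
```

Call:
drive_tool([
  [[8, -26, 0], [0, 0, -6.8], 1],
  [[8, -26, 0], [0, 0, -6.8], 1],
  [[7, -26, 0], [0, 0, -6.8], 1],
  [[7, -26, 0], [0, 0, -6.8], 1],
  [[6, -25, 0], [0, 0, -6.8], 0.9],
  [[0, 0, 0], [0, 0, 0], 0.8],
  [[0, 0, 0], [0, 0, 0], 0.8],
  [[0, 0, 0], [0, 0, 0], 0.8],
])

```text
clock: 11.58
eef_pos: [0.4744, -0.0145, 0.1565]
tool_rot: [0.002, 1.0, 0.0, -0.001]
ft_force: [-0.8, 0.0, -0.2]
grip_width: 0.0681
grasp_force: 0.0
```

```bash
python3 look.py w4; cat > spool.py <<'E'
from m import *
import pickle,sys
L=[]
for n in sys.argv[1:]:
    p,d,o=pickle.load(open(n+'.pkl','rb'))
    g=cv2.GaussianBlur(cv2.cvtColor(p['image'],cv2.COLOR_RGB2GRAY),(3,3),0)
    for c,r in d['spool_a']:
        k=cv2.erode(r.astype(np.uint8),np.ones((7,7)));
        m=(g<90)&(k>0); nl,lab,st,ce=cv2.connectedComponentsWithStats(m.astype(np.uint8))
        for i in range(1,nl):
            if st[i,4]>25: L.append((n,p,ce[i]));print(n,st[i,4],ce[i],plane(p,ce[i],.067))
for i in range(len(L)):
    for j in range(i):
        if L[i][0]!=L[j][0]:
            X=tri((L[i][1],L[i][2]),(L[j][1],L[j][2]));e=np.linalg.norm(proj(L[i][1],X)-L[i][2])
            if e<6: print(L[i][0],L[j][0],X,round(e,1))
E
python3 spool.py w2 w3 w4
```

```text
12.0833 [-0.0304  0.2393 -0.1956  1.1357 -0.     -0.0255] [ 0.4751 -0.0144  0.1574] [ 0.0025  1.     -0.      0.0001] [-0.9722  0.4024  0.1232]
awl []
spool_a [(0.84, array([ 0.4927, -0.118 ])), (0.7, array([ 0.4913, -0.0145]))]
buckle [(0.55, array([ 0.6219, -0.0067]))]
dring []
dye_jar [(0.49, array([ 0.6257, -0.1127]))]
tool_tray [(0.78, array([0.4695, 0.2079]))]
thread_tray []
buckle_tray [(0.65, array([0.583 , 0.2193]))]
ring_tray [(0.85, array([ 0.574 , -0.2371])), (0.57, array([ 0.4306, -0.2154]))]
w2 58 [ 42.2241 147.431 ] [ 0.4929 -0.1169  0.067 ]
w2 71 [157.5211 184.5634] [ 0.491  -0.0142  0.067 ]
w3 157 [108.2166 182.1783] [ 0.4916 -0.0146  0.067 ]
w4 87 [132.1839 236.2184] [ 0.4932 -0.1173  0.067 ]
w4 109 [276.5413 233.0367] [ 0.4913 -0.0143  0.067 ]
w3 w2 [ 0.4896 -0.013   0.0715] 0.3
w4 w2 [ 0.4934 -0.1177  0.0659] 0.2
w4 w3 [-0.0005  0.4233  1.2946] 2.0
w4 w2 [ 0.4913 -0.0143  0.0666] 0.2
w4 w3 [ 0.4912 -0.0143  0.0677] 0.2
```

View pics/w4.png

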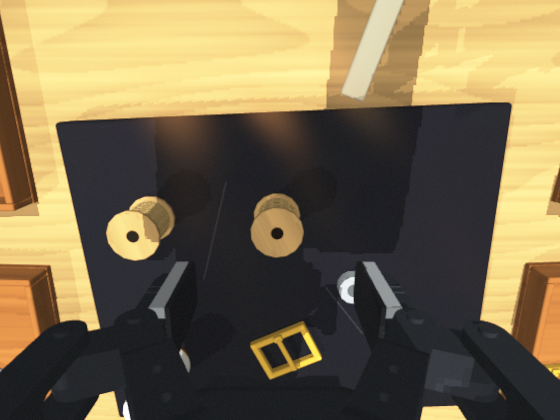

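Both spools are measured: tops at z = 66–67 mm, at (0.4913, −0.0143) and (0.4934, −0.1175). The wrist picture shows the holes at (277,233) and (132,236). Gripping the near one across its upper flange, so it hangs upright.

Call:
drive_tool([
  [[8, 0, -15], [0, 0, 0], 0.7],
  [[8, 0, -35], [0, 0, 0], 0.7],
  [[0, 0, -30], [0, 0, 0], 0.7],
  [[0, 0, -20], [0, 0, 0], 0.7],
  [[0, 0, -10], [0, 0, 0], 0.7],
  [[0, 0, -3], [0, 0, 0], 0.7],
  [[0, 0, 0], [0, 0, 0], 0.7],
  [[0, 0, 0], [0, 0, 0], 0],
])

```text
clock: 12.75
eef_pos: [0.4922, -0.0148, 0.0455]
tool_rot: [0.003, 1.0, -0.0, 0.001]
ft_force: [0.4, -0.9, 0.4]
grip_width: 0.0491
grasp_force: 0.0
```

Call:
drive_tool([
  [[0, 0, 0], [0, 0, 0], 0],
  [[0, 0, 0], [0, 0, 0], 0],
  [[0, 0, 0], [0, 0, 0], 0],
  [[0, 0, 0], [0, 0, 0], 0],
  [[0, 0, 0], [0, 0, 0], 0],
  [[0, 0, 0], [0, 0, 0], 0],
])

```text
clock: 13.25
eef_pos: [0.4926, -0.0147, 0.0462]
tool_rot: [0.003, 1.0, -0.0, 0.002]
ft_force: [-1.2, 1.5, 6.2]
grip_width: 0.0351
grasp_force: 59.0
```

Call:
drive_tool([
  [[0, 0, 15], [0, 0, 0], 0],
  [[0, 0, 35], [0, 0, 0], 0],
  [[0, 0, 40], [0, 0, 0], 0],
  [[-14, -30, 15], [0, 0, 0], 0],
  [[-15, -34, 0], [0, 0, 0], 0],
  [[-15, -34, 0], [0, 0, 0], 0],
  [[-15, -34, 0], [0, 0, 0], 0],
  [[-15, -34, 0], [0, 0, 0], 0],
])

```text
clock: 13.92
eef_pos: [0.4166, -0.1821, 0.1503]
tool_rot: [0.002, 1.0, -0.0, 0.001]
ft_force: [0.5, -0.3, -0.7]
grip_width: 0.0347
grasp_force: 59.9
```

Call:
drive_tool([
  [[-15, -34, 0], [0, 0, 0], 0],
  [[-14, -34, 0], [0, 0, 0], 0],
  [[-12, -34, 0], [0, 0, 0], 0],
  [[0, 0, 0], [0, 0, 0], 0],
  [[0, 0, 0], [0, 0, 0], 0],
  [[0, 0, 0], [0, 0, 0], 0],
])

```text
clock: 14.42
eef_pos: [0.376, -0.2827, 0.1496]
tool_rot: [0.003, 1.0, 0.0, 0.0]
ft_force: [-0.5, -0.1, -0.5]
grip_width: 0.0346
grasp_force: 60.0
```

```bash
python3 tray.py thread_tray t3
```

```text
wrist 0.69 ((400.2331848144531, -326.8746643066406), (202.25775146484375, 162.46180725097656), 89.76830291748047)
top 0.71 ((397.46923828125, -322.70501708984375), (204.31396484375, 161.7750244140625), 88.84841918945312)
top 0.53 ((618.786865234375, 319.92584228515625), (165.330078125, 205.96702575683594), 1.8825125694274902)
14.6167 [ 0.3767 -0.2816  0.1494] 89.80949574341291 [-0.6421  0.2368 -0.2214  1.1127  0.0001 -0.6387] 0.03439524273925069 [-1.1623  0.1506 -0.047 ]
```

View pics/t3w.png

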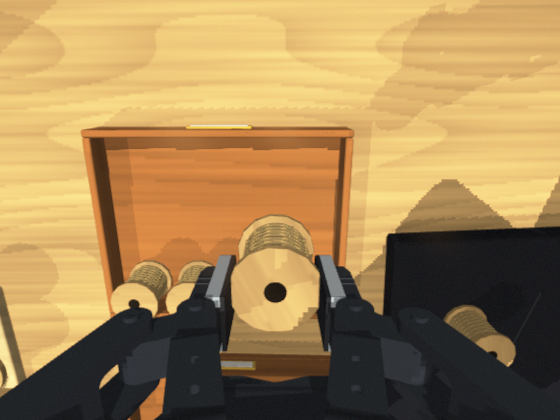

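The spool hangs upright over the free part of the thread tray; the stock spools stand towards the tray's far side. Both views agree on the tray pose to about 3 mm. Lowering with a 5 mm shift away from the wall.

Call:
drive_tool([
  [[0, -5, -30], [0, 0, 0], 0],
  [[0, 0, -35], [0, 0, 0], 0],
  [[0, 0, -28], [0, 0, 0], 0],
  [[0, 0, -16], [0, 0, 0], 0],
  [[0, 0, -7], [0, 0, 0], 0],
  [[0, 0, -4], [0, 0, 0], 0],
  [[0, 0, -2], [0, 0, 0], 0],
  [[0, 0, 0], [0, 0, 0], 0],
])

```text
clock: 15.28
eef_pos: [0.377, -0.2879, 0.028]
tool_rot: [0.002, 1.0, -0.0, 0.001]
ft_force: [0.3, 0.1, -0.5]
grip_width: 0.0354
grasp_force: 60.0
```

Call:
drive_tool([
  [[0, 0, 0], [0, 0, 0], 0],
  [[0, 0, 0], [0, 0, 0], 0.45],
  [[0, 0, 0], [0, 0, 0], 0.55],
  [[0, 0, 0], [0, 0, 0], 0.6],
  [[0, 0, 0], [0, 0, 0], 0.6],
  [[0, 0, 15], [0, 0, 0], 0.6],
  [[0, 0, 40], [0, 0, 0], 0.6],
  [[0, 0, 40], [0, 0, 0], 0.7],
])

```text
clock: 15.95
eef_pos: [0.3744, -0.2866, 0.1219]
tool_rot: [0.003, 1.0, 0.002, -0.002]
ft_force: [0.8, -0.6, -0.3]
grip_width: 0.0591
grasp_force: 0.0
```

Call:
drive_tool([
  [[10, 15, 28], [0, 0, 0], 0.7],
  [[20, 29, 0], [0, 0, 0], 0.7],
  [[20, 29, 0], [0, 0, 0], 0.7],
  [[20, 29, 0], [0, 0, 0], 0.7],
  [[20, 29, 0], [0, 0, 0], 0.7],
  [[18, 26, 0], [0, 0, 0], 0.7],
  [[9, 12, 0], [0, 0, 0], 0.7],
  [[0, 0, 0], [0, 0, 0], 0.7],
])

```text
clock: 16.62
eef_pos: [0.495, -0.1161, 0.1504]
tool_rot: [0.0, 1.0, 0.0, 0.001]
ft_force: [-0.0, -0.5, 0.1]
grip_width: 0.0599
grasp_force: 0.0
```

```bash
python3 look.py w5; python3 spool.py w2 w4 w5
```

```text
17.1167 [-0.2378  0.3047 -0.1256  1.1405 -0.     -0.2307] [ 0.4928 -0.1194  0.1504] [ 0.0036  1.     -0.      0.    ] [ 0.2268 -0.8613 -0.0557]
awl []
spool_a [(0.91, array([ 0.3806, -0.2705])), (0.84, array([ 0.4934, -0.1173])), (0.46, array([ 0.5695, -0.2788])), (0.43, array([ 0.6254, -0.1169]))]
buckle [(0.47, array([0.599 , 0.0089])), (0.34, array([ 0.6436, -0.1171]))]
dring [(0.92, array([0.6093, 0.1035])), (0.36, array([ 0.377 , -0.2837]))]
dye_jar [(0.84, array([ 0.6171, -0.1173]))]
tool_tray []
thread_tray [(0.6, array([ 0.4244, -0.2616])), (0.53, array([0.6087, 0.1017]))]
buckle_tray []
ring_tray [(0.72, array([ 0.582 , -0.2924])), (0.47, array([ 0.4993, -0.1175]))]
w2 58 [ 42.2241 147.431 ] [ 0.4929 -0.1169  0.067 ]
w2 71 [157.5211 184.5634] [ 0.491  -0.0142  0.067 ]
w4 87 [132.1839 236.2184] [ 0.4932 -0.1173  0.067 ]
w4 109 [276.5413 233.0367] [ 0.4913 -0.0143  0.067 ]
w5 92 [ 3.0435 23.6739] [ 0.3789 -0.2753  0.067 ]
w5 62 [33.8387 33.4355] [ 0.3841 -0.2584  0.067 ]
w5 123 [274.1138 209.4715] [ 0.4927 -0.1176  0.067 ]
w5 400 [146.915  274.6875] [ 0.5418 -0.2092  0.067 ]
w4 w2 [ 0.4934 -0.1177  0.0659] 0.2
w4 w2 [ 0.4913 -0.0143  0.0666] 0.2
w5 w2 [ 0.4931 -0.1175  0.0659] 0.2
w5 w2 [ 0.6326 -0.1179 -0.3612] 2.1
w5 w4 [ 0.4931 -0.1175  0.0665] 0.4
```

Call:
drive_tool([
  [[0, 1, -20], [0, 0, 0], 0.7],
  [[0, 0, -35], [0, 0, 0], 0.7],
  [[0, 0, -25], [0, 0, 0], 0.7],
  [[0, 0, -15], [0, 0, 0], 0.7],
  [[0, 0, -8], [0, 0, 0], 0.7],
  [[0, 0, -2], [0, 0, 0], 0.7],
  [[0, 0, 0], [0, 0, 0], 0.7],
  [[0, 0, 0], [0, 0, 0], 0],
])

```text
clock: 17.78
eef_pos: [0.4941, -0.1181, 0.0464]
tool_rot: [0.003, 1.0, -0.0, 0.001]
ft_force: [0.6, -0.3, 0.7]
grip_width: 0.0491
grasp_force: 0.0
```

Call:
drive_tool([
  [[0, 0, 0], [0, 0, 0], 0],
  [[0, 0, 0], [0, 0, 0], 0],
  [[0, 0, 0], [0, 0, 0], 0],
  [[0, 0, 0], [0, 0, 0], 0],
  [[0, 0, 0], [0, 0, 0], 0],
  [[0, 0, 0], [0, 0, 0], 0],
])

```text
clock: 18.28
eef_pos: [0.4944, -0.118, 0.0471]
tool_rot: [0.003, 1.0, -0.0, 0.002]
ft_force: [-1.7, 0.3, 5.6]
grip_width: 0.0345
grasp_force: 59.0
```

Call:
drive_tool([
  [[0, 0, 15], [0, 0, 0], 0],
  [[0, 0, 35], [0, 0, 0], 0],
  [[0, 0, 40], [0, 0, 0], 0],
  [[-13, -28, 15], [0, 0, 0], 0],
  [[-15, -33, 0], [0, 0, 0], 0],
  [[-15, -33, 0], [0, 0, 0], 0],
  [[-15, -33, 0], [0, 0, 0], 0],
  [[-15, -33, 0], [0, 0, 0], 0],
])

```text
clock: 18.95
eef_pos: [0.4196, -0.2791, 0.1512]
tool_rot: [0.002, 1.0, -0.001, 0.001]
ft_force: [1.1, -0.2, -1.5]
grip_width: 0.0345
grasp_force: 59.9
```

Call:
drive_tool([
  [[-15, -32, 0], [0, 0, 0], 0],
  [[-15, -32, 0], [0, 0, 0], 0],
  [[-14, -30, 0], [0, 0, 0], 0],
  [[0, 0, 0], [0, 0, 0], 0],
  [[0, 0, 0], [0, 0, 0], 0],
  [[0, 0, 0], [0, 0, 0], 0],
])

```text
clock: 19.45
eef_pos: [0.376, -0.3716, 0.1504]
tool_rot: [0.003, 1.0, 0.0, 0.0]
ft_force: [0.1, -0.4, -0.9]
grip_width: 0.0347
grasp_force: 59.9
```

```bash
python3 tray.py thread_tray t4
```

```text
wrist 0.62 ((401.3833923339844, -327.05267333984375), (202.74720764160156, 164.87791442871094), 89.61137390136719)
top 0.86 ((397.4007873535156, -324.91595458984375), (205.00938415527344, 161.8228759765625), 88.84840393066406)
19.65 [ 0.3768 -0.3706  0.1504] 89.7965599770237 [-0.7772  0.3449 -0.0677  1.1582  0.0001 -0.7737] 0.034423905445565756 [-0.3331  0.5299 -0.7333]
```

View pics/t4w.png

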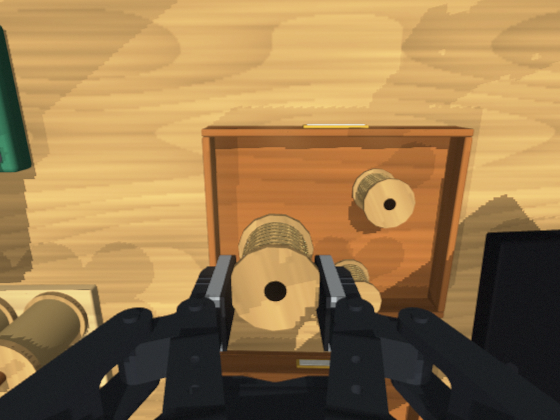

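The first spool stands upright at (388,203). The second hangs centred over its free spot. Lowering.

Call:
drive_tool([
  [[0, -2, -30], [0, 0, 0], 0],
  [[0, 0, -35], [0, 0, 0], 0],
  [[0, 0, -28], [0, 0, 0], 0],
  [[0, 0, -16], [0, 0, 0], 0],
  [[0, 0, -7], [0, 0, 0], 0],
  [[0, 0, -4], [0, 0, 0], 0],
  [[0, 0, -2], [0, 0, 0], 0],
  [[0, 0, 0], [0, 0, 0], 0],
])

```text
clock: 20.32
eef_pos: [0.377, -0.3741, 0.0291]
tool_rot: [0.003, 1.0, -0.001, 0.001]
ft_force: [-0.3, -1.0, 0.0]
grip_width: 0.0344
grasp_force: 59.9
```

Call:
drive_tool([
  [[0, 0, 0], [0, 0, 0], 0],
  [[0, 0, 0], [0, 0, 0], 0.45],
  [[0, 0, 0], [0, 0, 0], 0.55],
  [[0, 0, 0], [0, 0, 0], 0.6],
  [[0, 0, 0], [0, 0, 0], 0.6],
  [[0, 0, 15], [0, 0, 0], 0.6],
  [[0, 0, 40], [0, 0, 0], 0.6],
  [[0, 0, 40], [0, 0, 0], 0.7],
])

```text
clock: 20.98
eef_pos: [0.3746, -0.3724, 0.1226]
tool_rot: [0.003, 1.0, 0.002, -0.002]
ft_force: [0.5, -0.9, -0.1]
grip_width: 0.0597
grasp_force: 0.0
```

Call:
drive_tool([
  [[10, 18, 25], [0, 0, -5.6], 0.8],
  [[20, 32, 0], [0, 0, -5.6], 1],
  [[20, 33, 0], [0, 0, -5.6], 1],
  [[20, 33, 0], [0, 0, -5.6], 1],
  [[20, 33, 0], [0, 0, -5.6], 1],
  [[20, 33, 0], [0, 0, -5.6], 1],
  [[20, 33, 0], [0, 0, -5.6], 1],
  [[20, 33, 0], [0, 0, -5.6], 1],
])

```text
clock: 21.65
eef_pos: [0.5268, -0.1241, 0.1486]
tool_rot: [0.386, 0.922, 0.0, 0.0]
ft_force: [0.2, -0.1, 0.5]
grip_width: 0.0858
grasp_force: 0.0
```

Call:
drive_tool([
  [[20, 33, 0], [0, 0, -5.6], 1],
  [[20, 33, 0], [0, 0, -5.6], 1],
  [[20, 33, 0], [0, 0, -5.6], 1],
  [[18, 30, 0], [0, 0, -5.6], 1],
  [[7, 6, 0], [0, 0, 0], 1],
  [[0, 0, 0], [0, 0, 0], 1],
  [[0, 0, 0], [0, 0, 0], 1],
  [[0, 0, 0], [0, 0, 0], 1],
])

```text
clock: 22.32
eef_pos: [0.6102, 0.008, 0.1481]
tool_rot: [0.556, 0.831, -0.001, -0.0]
ft_force: [0.6, -1.0, -0.1]
grip_width: 0.0858
grasp_force: 0.0
```

```bash
python3 look.py w6; cat > flat.py <<'E'
# flat.py TAG NAME : min-area rect of a flat thing on planes, several views
from m import *
import pickle,sys
for tag in sys.argv[2:]:
    p,d,o=pickle.load(open(tag+'.pkl','rb'))
    for c,r in d[sys.argv[1]][:1]:
        for z in (.028,.032):
            P=np.array([plane(p,u,z)[:2] for u in rect(r)]).astype(np.float32)*1000
            print(tag,round(c,2),z,cv2.minAreaRect(P))
E
python3 flat.py buckle w6 w4; python3 flat.py dring w6 w3 w2
```

```text
22.8167 [ 0.0147  0.504   0.1738  1.2405 -0.      1.1936] [0.6111 0.0089 0.1484] [0.5559 0.8312 0.     0.0001] [ 0.7252  0.4234 -0.3735]
awl []
spool_a []
buckle [(0.62, array([ 0.6213, -0.0061]))]
dring [(0.92, array([0.6095, 0.1037]))]
dye_jar [(0.77, array([ 0.6305, -0.1056]))]
tool_tray []
thread_tray []
buckle_tray [(0.25, array([0.6095, 0.1034]))]
ring_tray []
w6 0.62 0.028 ((621.9339599609375, -6.629421234130859), (42.29315185546875, 55.5765266418457), 25.12646484375)
w6 0.62 0.032 ((621.3391723632812, -5.369621276855469), (41.64985275268555, 54.73117446899414), 25.12645149230957)
w4 0.55 0.028 ((623.0137329101562, -6.670402526855469), (47.4010009765625, 56.39484405517578), 25.339941024780273)
w4 0.55 0.032 ((619.7415771484375, -6.796451568603516), (46.702579498291016, 55.564029693603516), 25.34003257751465)
w6 0.92 0.028 ((612.2967529296875, 102.85807037353516), (38.045860290527344, 50.10627365112305), 19.13445472717285)
w6 0.92 0.032 ((611.8485107421875, 102.45249938964844), (37.4671630859375, 49.344112396240234), 19.13450050354004)
w3 0.97 0.028 ((612.7286376953125, 102.64427185058594), (39.35610580444336, 49.461700439453125), 19.11090660095215)
w3 0.97 0.032 ((609.4027709960938, 101.95722198486328), (38.72032928466797, 48.662689208984375), 19.110864639282227)
w2 0.92 0.028 ((612.6756591796875, 101.98856353759766), (37.820499420166016, 49.06179428100586), 19.888336181640625)
w2 0.92 0.032 ((610.0588989257812, 101.50440979003906), (37.383121490478516, 48.49430465698242), 19.8881778717041)
```

View pics/w6.png

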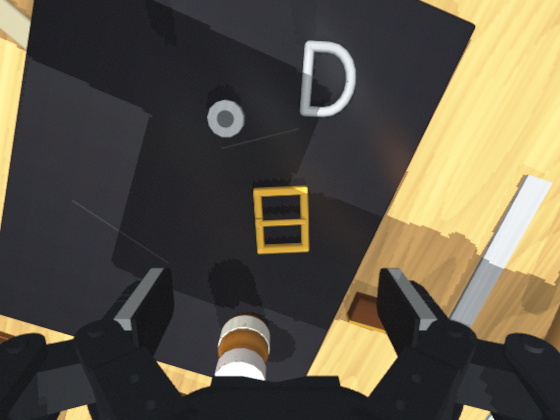

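The wrist picture shows the buckle flat at (281,220) and the D-ring at (328,78). Both rectangle fits match the given sizes on z≈28–30 mm: buckle at (0.6218, −0.0063), yaw 25.1°; D-ring at (0.6122, 0.1027), yaw 19.2°. I'll go down over the buckle and find the slab with the fingertips.

Call:
drive_tool([
  [[5, -7, -20], [0, 0, 2.6], 0.7],
  [[6, -8, -35], [0, 0, 0], 0.62],
  [[0, 0, -30], [0, 0, 0], 0.62],
  [[0, 0, -20], [0, 0, 0], 0.62],
  [[0, 0, -10], [0, 0, 0], 0.62],
  [[0, 0, -3], [0, 0, 0], 0.62],
  [[0, 0, 0], [0, 0, 0], 0.62],
  [[0, 0, 0], [0, 0, 0], 0.62],
])

```text
clock: 23.48
eef_pos: [0.6234, -0.0057, 0.0318]
tool_rot: [0.537, 0.844, 0.001, 0.001]
ft_force: [-0.2, -0.7, -0.5]
grip_width: 0.0531
grasp_force: 0.0
```

Call:
drive_tool([
  [[0, 0, -2], [0, 0, 0], 0.62],
  [[0, 0, -1], [0, 0, 0], 0.62],
  [[0, 0, 0], [0, 0, 0], 0.62],
])

```text
clock: 23.73
eef_pos: [0.6228, -0.0057, 0.0283]
tool_rot: [0.537, 0.844, 0.0, 0.001]
ft_force: [0.3, -0.4, 0.3]
grip_width: 0.0528
grasp_force: 0.0
```

Call:
drive_tool([
  [[0, 0, -2], [0, 0, 0], 0.62],
  [[0, 0, 0], [0, 0, 0], 0.62],
  [[0, 0, 0], [0, 0, 0], 0.62],
])

```text
clock: 23.98
eef_pos: [0.622, -0.0058, 0.0253]
tool_rot: [0.537, 0.844, -0.0, -0.0]
ft_force: [0.4, -0.2, 0.7]
grip_width: 0.0529
grasp_force: 0.0
```

```bash
python3 - <<'E'
from m import *
p=camera('wrist');save(p,'w7');o=get_obs();print(o['eef_pos'],o['ft_force'],o['grip_width'],np.degrees(np.pi/2-2*np.arctan2(o['tool_rot'][0],o['tool_rot'][1])))
E
```

```text
[ 0.6221 -0.0058  0.0253] [0.2032 0.1434 0.122 ] 0.05262190341665165 25.07315502634574
```

View pics/w7.png

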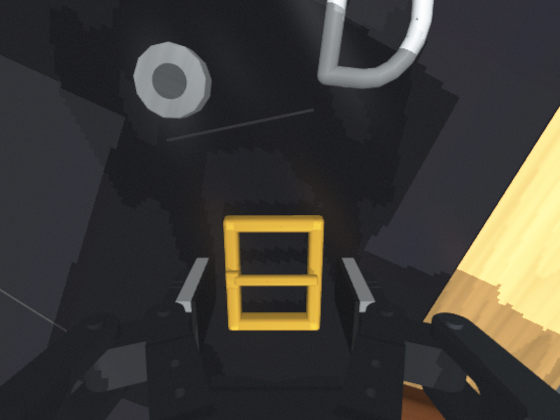

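The pads straddle the buckle about centred (frame columns 224–323, pads 205 and 345), with no contact yet at TCP z = 25.3 mm. Going a little lower.

Call:
drive_tool([
  [[0, 0, -2], [0, 0, 0], 0.62],
  [[0, 0, 0], [0, 0, 0], 0.62],
  [[0, 0, 0], [0, 0, 0], 0.62],
])

```text
clock: 24.28
eef_pos: [0.6219, -0.0058, 0.023]
tool_rot: [0.537, 0.844, -0.0, -0.0]
ft_force: [-0.1, 0.9, -0.3]
grip_width: 0.0531
grasp_force: 0.0
```

Call:
drive_tool([
  [[0, 0, 0], [0, 0, 0], 0.5],
  [[0, 0, 0], [0, 0, 0], 0.45],
  [[0, 0, 0], [0, 0, 0], 0.4],
  [[0, 0, 0], [0, 0, 0], 0.4],
  [[0, 0, 0], [0, 0, 0], 0],
  [[0, 0, 0], [0, 0, 0], 0],
])

```text
clock: 24.78
eef_pos: [0.6225, -0.0057, 0.0238]
tool_rot: [0.537, 0.844, 0.0, 0.0]
ft_force: [-0.3, 0.2, 2.9]
grip_width: 0.0401
grasp_force: 62.8
```

Call:
drive_tool([
  [[0, 0, 0], [0, 0, 0], 0],
  [[0, 0, 0], [0, 0, 0], 0],
  [[0, 0, 0], [0, 0, 0], 0],
])

```text
clock: 25.03
eef_pos: [0.6225, -0.0058, 0.0238]
tool_rot: [0.537, 0.844, 0.0, 0.0]
ft_force: [-0.3, 0.3, 6.3]
grip_width: 0.04
grasp_force: 63.3
```

Call:
drive_tool([
  [[0, 0, 10], [0, 0, 0], 0],
  [[0, 0, 30], [0, 0, 0], 0],
  [[0, 0, 40], [0, 0, 0], 0],
  [[-2, 20, 30], [0, 0, 6], 0],
  [[-3, 30, 0], [0, 0, 6], 0],
  [[-3, 30, 0], [0, 0, 6], 0],
  [[-3, 30, 0], [0, 0, 6], 0],
  [[-3, 30, 0], [0, 0, 6], 0],
])

```text
clock: 25.7
eef_pos: [0.6074, 0.1352, 0.1334]
tool_rot: [0.298, 0.955, -0.0, -0.0]
ft_force: [0.5, 0.6, -0.4]
grip_width: 0.0401
grasp_force: 60.7
```

Call:
drive_tool([
  [[-3, 30, 0], [0, 0, 6], 0],
  [[-3, 30, 0], [0, 0, 6], 0],
  [[-3, 30, 0], [0, 0, 6], 0],
  [[-3, 30, 0], [0, 0, 6], 0],
  [[-2, 30, 0], [0, 0, 6], 0],
  [[0, 30, 0], [0, 0, 6.6], 0],
  [[0, 6, 0], [0, 0, 0], 0],
  [[0, 0, 0], [0, 0, 0], 0],
])

```text
clock: 26.37
eef_pos: [0.5931, 0.3226, 0.1325]
tool_rot: [-0.016, 1.0, -0.0, -0.001]
ft_force: [0.1, -0.1, 0.4]
grip_width: 0.0398
grasp_force: 60.7
```

Call:
drive_tool([
  [[0, 0, 0], [0, 0, 0], 0],
  [[0, 0, 0], [0, 0, 0], 0],
])

```text
clock: 26.53
eef_pos: [0.594, 0.3188, 0.1329]
tool_rot: [-0.014, 1.0, -0.001, -0.001]
ft_force: [-0.5, 0.6, -0.8]
grip_width: 0.0397
grasp_force: 60.7
```

```bash
python3 tray.py buckle_tray t5
```

```text
wrist 0.73 ((614.2021484375, 322.0485534667969), (148.33828735351562, 204.27516174316406), 1.1468300819396973)
26.7333 [0.5944 0.3188 0.1335] 91.54998782710958 [ 0.4924  0.6421  0.3704  1.2992 -0.0001  0.4653] 0.04009523981161869 [-0.5769  0.2602 -1.0935]
```

View pics/t5w.png

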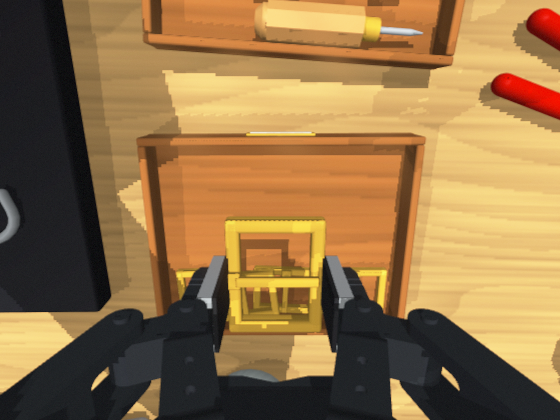

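The buckle hangs level over the free front half of its tray; the near wall is at row 140 and the stock behind the fingers near row 270–330. Lowering.

Call:
drive_tool([
  [[0, 0, -30], [0, 0, 0], 0],
  [[0, 0, -35], [0, 0, 0], 0],
  [[0, 0, -30], [0, 0, 0], 0],
  [[0, 0, -18], [0, 0, 0], 0],
  [[0, 0, -8], [0, 0, 0], 0],
  [[0, 0, -4], [0, 0, 0], 0],
  [[0, 0, -2], [0, 0, 0], 0],
  [[0, 0, 0], [0, 0, 0], 0],
])

```text
clock: 27.4
eef_pos: [0.5952, 0.3205, 0.0076]
tool_rot: [-0.014, 1.0, 0.001, 0.001]
ft_force: [0.3, -0.2, -1.3]
grip_width: 0.0397
grasp_force: 60.7
```

Call:
drive_tool([
  [[0, 0, 0], [0, 0, 0], 0],
  [[0, 0, 0], [0, 0, 0], 0],
  [[0, 0, 0], [0, 0, 0], 0.5],
  [[0, 0, 0], [0, 0, 0], 0.6],
  [[0, 0, 0], [0, 0, 0], 0.65],
  [[0, 0, 0], [0, 0, 0], 0.65],
  [[0, 0, 15], [0, 0, 0], 0.65],
  [[0, 0, 40], [0, 0, 0], 0.65],
])

```text
clock: 28.07
eef_pos: [0.5895, 0.3177, 0.0547]
tool_rot: [-0.015, 1.0, -0.003, -0.006]
ft_force: [-0.3, 0.5, -1.3]
grip_width: 0.0554
grasp_force: 0.0
```

Call:
drive_tool([
  [[0, 0, 40], [0, 0, 0], 0.8],
  [[0, 0, 30], [0, 0, 0], 1],
  [[0, 0, 0], [0, 0, 0], 1],
  [[0, 0, 0], [0, 0, 0], 1],
])

```text
clock: 28.4
eef_pos: [0.5959, 0.3212, 0.1348]
tool_rot: [-0.015, 1.0, 0.002, 0.003]
ft_force: [-1.1, 0.2, -0.2]
grip_width: 0.0852
grasp_force: 0.0
```

```bash
python3 look.py t6; python3 - <<'E'
from m import *
import pickle
p,d,o=pickle.load(open('t6.pkl','rb'))
for c,r in d['buckle']:
    for z in (.009,.013):
        P=np.array([plane(p,u,z)[:2] for u in rect(r)]).astype(np.float32)*1000
        print(round(c,2),z,cv2.minAreaRect(P))
E
```

```text
28.9 [0.4944 0.6449 0.3674 1.2946 0.     0.4651] [0.5938 0.3201 0.1305] [-0.0146  0.9999 -0.0003 -0.0006] [-0.118  -0.4215 -0.3569]
awl []
spool_a []
buckle [(0.58, array([0.5894, 0.3193]))]
dring [(0.63, array([0.6094, 0.1202]))]
dye_jar [(0.69, array([0.5972, 0.1452]))]
tool_tray [(0.97, array([0.4781, 0.3374]))]
thread_tray []
buckle_tray [(0.72, array([0.6117, 0.3218]))]
ring_tray []
0.58 0.009 ((595.8585815429688, 319.508544921875), (55.84927749633789, 42.525142669677734), 0.7488930821418762)
0.58 0.013 ((594.7459716796875, 319.479736328125), (55.01639938354492, 41.89094543457031), 0.7488762140274048)
```

View pics/t6.png

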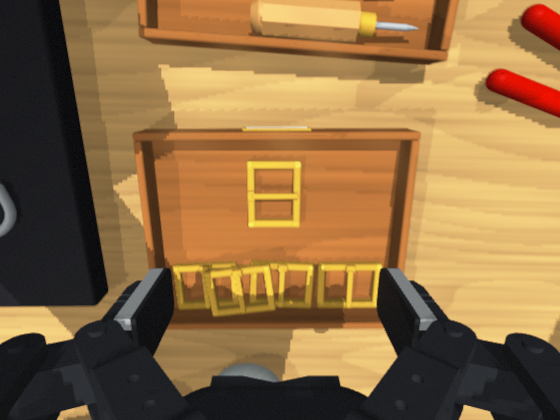

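The buckle lies flat on bare floor (rows 162–227) well clear of the stock. The D-ring is last.

Call:
drive_tool([
  [[1, -15, 10], [0, 0, -6.5], 1],
  [[2, -20, 0], [0, 0, -6.5], 1],
  [[2, -20, 0], [0, 0, -6.5], 1],
  [[2, -20, 0], [0, 0, -6.5], 1],
  [[2, -20, 0], [0, 0, -6.5], 1],
  [[2, -20, 0], [0, 0, -6.5], 1],
  [[2, -20, 0], [0, 0, -6.5], 0.8],
  [[2, -20, 0], [0, 0, -6.5], 0.7],
])

```text
clock: 29.57
eef_pos: [0.6091, 0.1643, 0.1412]
tool_rot: [0.428, 0.904, -0.0, -0.0]
ft_force: [0.7, -0.3, 0.6]
grip_width: 0.0639
grasp_force: 0.0
```

Call:
drive_tool([
  [[1, -20, 0], [0, 0, -6.5], 0.62],
  [[1, -20, 0], [0, 0, -6.5], 0.62],
  [[1, -22, 0], [0, 0, -7], 0.62],
  [[0, 0, 0], [0, 0, 0], 0.62],
  [[0, 0, 0], [0, 0, 0], 0.62],
  [[0, 0, 0], [0, 0, 0], 0.62],
])

```text
clock: 30.07
eef_pos: [0.6121, 0.1035, 0.1413]
tool_rot: [0.575, 0.818, 0.0, -0.0]
ft_force: [-0.4, 0.1, 0.5]
grip_width: 0.0532
grasp_force: 0.0
```

```bash
python3 look.py w8; python3 flat.py dring w8; python3 -c "
from m import *
q=get_obs()['tool_rot'];print(np.degrees(np.pi/2-2*np.arctan2(q[0],q[1])))"
```

```text
30.5667 [ 0.1676  0.5277  0.1938  1.2369 -0.      1.3944] [0.6121 0.1035 0.1413] [ 0.5757  0.8177 -0.      0.    ] [-0.9515  0.5775 -0.8766]
awl []
spool_a []
buckle []
dring [(0.81, array([0.6093, 0.1026]))]
dye_jar []
tool_tray []
thread_tray []
buckle_tray [(0.82, array([0.6457, 0.2392]))]
ring_tray []
w8 0.81 0.028 ((611.612548828125, 102.65875244140625), (38.215885162353516, 49.9719123840332), 19.729000091552734)
w8 0.81 0.032 ((611.2418823242188, 103.75437927246094), (37.619205474853516, 49.191627502441406), 19.72864532470703)
19.705604440941624
```

Call:
drive_tool([
  [[0, -1, -30], [0, 0, 0], 0.62],
  [[0, 0, -35], [0, 0, 0], 0.62],
  [[0, 0, -25], [0, 0, 0], 0.62],
  [[0, 0, -15], [0, 0, 0], 0.62],
  [[0, 0, -8], [0, 0, 0], 0.62],
  [[0, 0, -3], [0, 0, 0], 0.62],
  [[0, 0, -1], [0, 0, 0], 0.62],
  [[0, 0, 0], [0, 0, 0], 0.62],
])

```text
clock: 31.23
eef_pos: [0.6131, 0.1024, 0.0254]
tool_rot: [0.576, 0.818, 0.001, 0.001]
ft_force: [-0.1, -1.1, 0.3]
grip_width: 0.053
grasp_force: 0.0
```

Call:
drive_tool([
  [[0, 0, -1], [0, 0, 0], 0.62],
  [[0, 0, 0], [0, 0, 0], 0.5],
  [[0, 0, 0], [0, 0, 0], 0.4],
  [[0, 0, 0], [0, 0, 0], 0.35],
  [[0, 0, 0], [0, 0, 0], 0],
  [[0, 0, 0], [0, 0, 0], 0],
  [[0, 0, 0], [0, 0, 0], 0],
  [[0, 0, 0], [0, 0, 0], 0],
])

```text
clock: 31.9
eef_pos: [0.6129, 0.1023, 0.025]
tool_rot: [0.576, 0.818, 0.001, 0.001]
ft_force: [-1.3, -1.0, 6.0]
grip_width: 0.035
grasp_force: 59.3
```

Call:
drive_tool([
  [[0, 0, 10], [0, 0, 0], 0],
  [[0, 0, 30], [0, 0, 0], 0],
  [[0, 0, 40], [0, 0, 0], 0],
  [[0, 0, 40], [0, 0, 0], 0],
  [[0, -20, 20], [0, 0, 5], 0],
  [[-1, -36, 0], [0, 0, 5.5], 0],
  [[-1, -36, 0], [0, 0, 5.5], 0],
  [[-1, -36, 0], [0, 0, 5.5], 0],
])

```text
clock: 32.57
eef_pos: [0.6095, -0.0266, 0.165]
tool_rot: [0.41, 0.912, 0.0, 0.001]
ft_force: [0.4, -0.8, -0.2]
grip_width: 0.0345
grasp_force: 60.0
```

Call:
drive_tool([
  [[-1, -36, 0], [0, 0, 5.5], 0],
  [[-1, -36, 0], [0, 0, 5.5], 0],
  [[-1, -36, 0], [0, 0, 5.5], 0],
  [[-1, -36, 0], [0, 0, 5.5], 0],
  [[-1, -36, 0], [0, 0, 5.5], 0],
  [[-2, -36, 0], [0, 0, 5.5], 0],
  [[-2, -36, 0], [0, 0, 5.5], 0],
  [[-3, -36, 0], [0, 0, 5.5], 0],
])

```text
clock: 33.23
eef_pos: [0.5969, -0.3155, 0.164]
tool_rot: [0.04, 0.999, -0.0, 0.0]
ft_force: [0.9, 0.0, -0.6]
grip_width: 0.0349
grasp_force: 60.1
```

Call:
drive_tool([
  [[-2, -14, 0], [0, 0, 3], 0],
  [[0, 0, 0], [0, 0, 0], 0],
  [[0, 0, 0], [0, 0, 0], 0],
  [[0, 0, 0], [0, 0, 0], 0],
])

```text
clock: 33.57
eef_pos: [0.5951, -0.3269, 0.1635]
tool_rot: [0.016, 1.0, 0.0, -0.0]
ft_force: [-0.2, 0.3, -1.1]
grip_width: 0.0351
grasp_force: 60.0
```

```bash
python3 tray.py ring_tray t7
```

```text
wrist 0.66 ((623.3168334960938, -331.3960266113281), (202.41009521484375, 163.6756134033203), 88.1192398071289)
wrist 0.34 ((641.411376953125, -102.54938507080078), (77.68330383300781, 46.40003204345703), 60.75871276855469)
top 0.59 ((617.588623046875, -321.3468017578125), (192.85397338867188, 167.99539184570312), 88.25065612792969)
33.7667 [ 0.5956 -0.3262  0.1636] 88.27790959020624 [-0.5012  0.6376  0.4411  1.3743  0.0002 -0.4711] 0.03470011623324058 [-0.6203 -0.5553 -0.4179]
```

View pics/t7w.png

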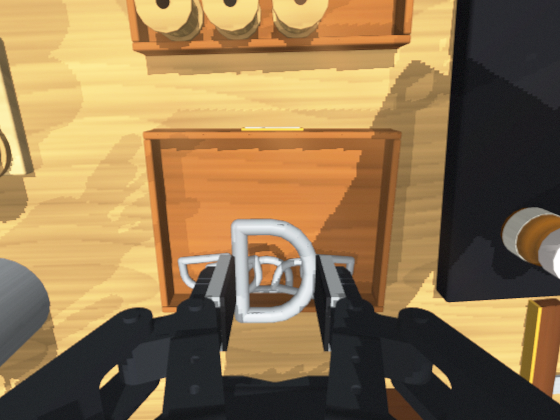

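The D-ring hangs level, with the tray's free floor in front of its stock (stock rows ~258–290). Lowering.

Call:
drive_tool([
  [[0, -2, -30], [0, 0, 0], 0],
  [[0, 0, -38], [0, 0, 0], 0],
  [[0, 0, -36], [0, 0, 0], 0],
  [[0, 0, -26], [0, 0, 0], 0],
  [[0, 0, -14], [0, 0, 0], 0],
  [[0, 0, -7], [0, 0, 0], 0],
  [[0, 0, -4], [0, 0, 0], 0],
  [[0, 0, -1], [0, 0, 0], 0],
])

```text
clock: 34.43
eef_pos: [0.5956, -0.3293, 0.0075]
tool_rot: [0.016, 1.0, -0.0, 0.0]
ft_force: [-0.2, -0.1, -0.6]
grip_width: 0.0346
grasp_force: 60.0
```

Call:
drive_tool([
  [[0, 0, 0], [0, 0, 0], 0],
  [[0, 0, -1], [0, 0, 0], 0],
  [[0, 0, 0], [0, 0, 0], 0],
  [[0, 0, 0], [0, 0, 0], 0.45],
  [[0, 0, 0], [0, 0, 0], 0.55],
  [[0, 0, 0], [0, 0, 0], 0.6],
  [[0, 0, 0], [0, 0, 0], 0.6],
  [[0, 0, 15], [0, 0, 0], 0.6],
])

```text
clock: 35.1
eef_pos: [0.5929, -0.3286, 0.0182]
tool_rot: [0.016, 1.0, 0.001, -0.003]
ft_force: [-1.3, -0.3, -0.3]
grip_width: 0.051
grasp_force: 0.0
```

Call:
drive_tool([
  [[0, 0, 35], [0, 0, 0], 0.6],
  [[0, 0, 40], [0, 0, 0], 0.8],
  [[0, 0, 40], [0, 0, 0], 1],
  [[-30, 10, 20], [0, 0, 0], 1],
  [[-30, 10, 0], [0, 0, 0], 1],
  [[0, 0, 0], [0, 0, 0], 1],
  [[0, 0, 0], [0, 0, 0], 1],
  [[0, 0, 0], [0, 0, 0], 1],
])

```text
clock: 35.77
eef_pos: [0.5354, -0.31, 0.1567]
tool_rot: [0.016, 1.0, -0.0, 0.001]
ft_force: [0.5, -0.4, -0.4]
grip_width: 0.0854
grasp_force: 0.0
```

```bash
python3 - <<'E'
from m import *
p=camera('wrist');s=camera('scene');o=get_obs();print(o['clock'],o['eef_pos'])
for k in silhouettes('dring',p):
    P=np.array([plane(p,u,.0095)[:2] for u in rect(k['region'])]).astype(np.float32)*1000
    print(round(k['conf'],2),cv2.minAreaRect(P))
for q in ('spool_a','dye_jar'): print(q,[(round(k['conf'],2),k['bbox']) for k in silhouettes(q,s)])
a=cv2.resize(p['image'],(400,300));b=s['image'][60:360,40:540];b=cv2.resize(b,(800,480))[:300]
im=np.zeros((590,800,3),np.uint8);im[:290,:390]=p['image'][100:390,80:470];im[:290,400:]=s['image'][190:480,140:540][:290] if 0 else cv2.resize(s['image'][80:240,40:260],(400,290));im[300:,:]=cv2.resize(s['image'][180:420,170:560],(800,290))
cv2.imwrite('pics/fin.png',im[:,:,::-1])
E
```

```text
35.8667 [ 0.5362 -0.3103  0.1563]
0.84 ((594.9776611328125, -331.6315002441406), (37.64130783081055, 50.42704772949219), 88.03620147705078)
spool_a [(0.88, [211.4, 105.7, 228.3, 128.1]), (0.71, [185.7, 93.9, 208.6, 115.2])]
dye_jar [(0.87, [188.3, 196.9, 209.7, 230.0])]
```

View pics/fin.png

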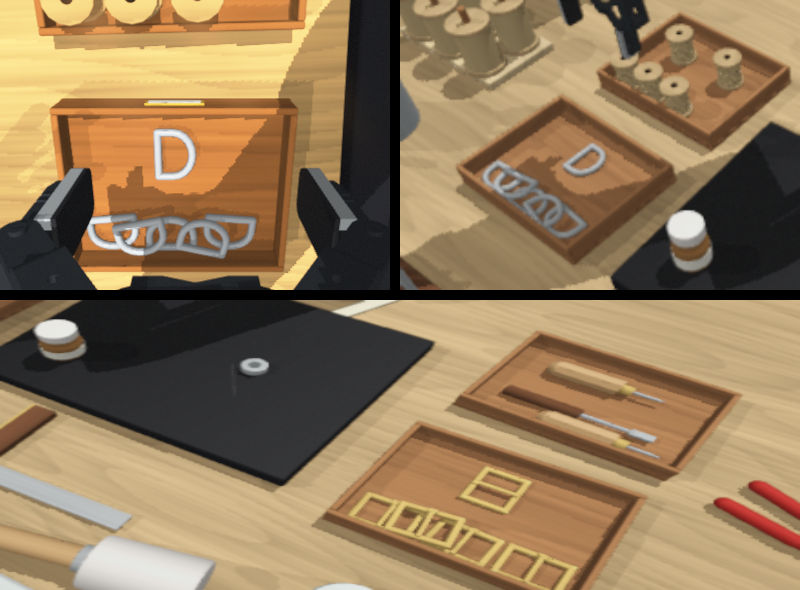

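The final pictures show all five pieces on bare floor in their trays: D-ring and buckle flat, both spools upright, the awl beside its stock. The jar hasn't moved and the arm is clear. Handing in.

```bash
python3 -c "
from workcell import job_done;print(job_done())"
```

```text
the job is handed in; nothing more can be done
None
```

All five pieces are in their trays as asked, the dye jar was left where it stood, and the job was handed in at about 36 s; I viewed 16 pictures, two over the limit of 14.

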